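Load the ultrasonic bath and rebuild the sieve column

TASK

Load the ultrasonic bath for a cleaning run: hang every dip basket standing on the bench by its own hook over the rim of the tank, so that it hangs upright inside, and take the clogged sieve, the one sitting directly on the pan, out of the sieve column and lay it flat, right way up, on the floor of the tank. Put the rest of the column back together on its pan, seated squarely, with the lid on top if it has one, and do not upset the glassware and bottles around.

Things in the scene. Friction and masses are not known exactly. Their poses are not given: they have to be found in the camera images.
- bath: ultrasonic bath, fixed, moved and turned between starts. White housing 200 (x) by 340 (y), 80 high, its blue panel on the -x side facing the robot; on it an open steel tank. Origin: centre of the underside on the bench; x away from the robot across the tank, y along it, z up. Tank inside 160 (x) by 300 (y), walls 6 thick standing free from 80 up to the rim
- tank_rim (a point): middle of the tank's mouth at the height of the rim, 165 above the bench. Axes as the bath's: the inner wall faces are at x = -80 and 80, y = -150 and 150, the outer ones 6 further out
- tank_floor (a point): middle of the tank's floor, a flat perforated plate 85 above the bench (80 below the rim)
- pan: closed steel bottom pan of the sieve column, standing on the bench: 64 diameter, 34 high, open on top (mouth 56). Origin: centre of its underside, z up. A sieve seated on it has its origin 28 above the pan's. 0.22 kg
- sieve_low: round steel sieve, 64 diameter, 46 high, 0.13 kg. Origin: centre of its underside, z up. Its lowest 6 is a tapered skirt (49 to 53 diameter) that drops into the 56 mouth of the piece below; the 64 part spans 6 to 46. A piece seated on it has its origin 40 above this one. This is the lower one, directly on the pan at the start: the clogged one
- sieve_up: round steel sieve, 64 diameter, 46 high, 0.13 kg. Origin: centre of its underside, z up. Its lowest 6 is a tapered skirt (49 to 53 diameter) that drops into the 56 mouth of the piece below; the 64 part spans 6 to 46. A piece seated on it has its origin 40 above this one. This is the upper one, alike in looks, on the lower one at the start
- lid: steel lid, 62 diameter with a small knob, 23 high over all, 0.05 kg. Origin: centre of its underside, z up; its lowest 6 drops into the mouth of the upper sieve, on which it sits loosely at the start and rides along. Some columns have none (None)
- basket1: open steel dip basket with two crucibles (about 0.24 kg), standing upright on the bench at the start, its hook (-x) side roughly towards the robot (yaw -0.9 to 0.9). Origin: centre of its underside, z up. Cup 50 (x) by 46 (y) by 40 high; a flat strap 4 thick, 16 wide rises at its -x side (outer face at x = -29) to the hook and the grip, 112 high over all. None if absent
- basket1_grip (a point): middle of that basket's upright white grip, 14 (x) by 16 (y), 46 high: 27 to the -x side of and 92 above the basket's origin (the grip spans 66 to 112 above the underside). Axes as the basket's
- basket1_hook (a point): middle of the underside of that basket's hook: 36 to the -x side of and 62 above the origin. Clear gap 13 between strap (x = -29) and tip (x = -42), 16 wide; the tip goes 6 straight down, then flares outward at 45 degrees to x = -57, 43 above the underside. Hung up, cup and strap are inside the tank, the tip outside, this underside on the rim; it leans some 0.1 rad, cup against the wall
- basket2: open steel dip basket with two crucibles (about 0.24 kg), standing upright on the bench at the start, its hook (-x) side roughly towards the robot (yaw -0.9 to 0.9). Origin: centre of its underside, z up. Cup 50 (x) by 46 (y) by 40 high; a flat strap 4 thick, 16 wide rises at its -x side (outer face at x = -29) to the hook and the grip, 112 high over all. None if absent
- basket2_grip (a point): middle of that basket's upright white grip, 14 (x) by 16 (y), 46 high: 27 to the -x side of and 92 above the basket's origin (the grip spans 66 to 112 above the underside). Axes as the basket's
- basket2_hook (a point): middle of the underside of that basket's hook: 36 to the -x side of and 62 above the origin. Clear gap 13 between strap (x = -29) and tip (x = -42), 16 wide; the tip goes 6 straight down, then flares outward at 45 degrees to x = -57, 43 above the underside. Hung up, cup and strap are inside the tank, the tip outside, this underside on the rim; it leans some 0.1 rad, cup against the wall
- basket3: open steel dip basket with two crucibles (about 0.24 kg), standing upright on the bench at the start, its hook (-x) side roughly towards the robot (yaw -0.9 to 0.9). Origin: centre of its underside, z up. Cup 50 (x) by 46 (y) by 40 high; a flat strap 4 thick, 16 wide rises at its -x side (outer face at x = -29) to the hook and the grip, 112 high over all. None if absent
- basket3_grip (a point): middle of that basket's upright white grip, 14 (x) by 16 (y), 46 high: 27 to the -x side of and 92 above the basket's origin (the grip spans 66 to 112 above the underside). Axes as the basket's
- basket3_hook (a point): middle of the underside of that basket's hook: 36 to the -x side of and 62 above the origin. Clear gap 13 between strap (x = -29) and tip (x = -42), 16 wide; the tip goes 6 straight down, then flares outward at 45 degrees to x = -57, 43 above the underside. Hung up, cup and strap are inside the tank, the tip outside, this underside on the rim; it leans some 0.1 rad, cup against the wall
- basket4: open steel dip basket with two crucibles (about 0.24 kg), standing upright on the bench at the start, its hook (-x) side roughly towards the robot (yaw -0.9 to 0.9). Origin: centre of its underside, z up. Cup 50 (x) by 46 (y) by 40 high; a flat strap 4 thick, 16 wide rises at its -x side (outer face at x = -29) to the hook and the grip, 112 high over all. None if absent
- basket4_grip (a point): middle of that basket's upright white grip, 14 (x) by 16 (y), 46 high: 27 to the -x side of and 92 above the basket's origin (the grip spans 66 to 112 above the underside). Axes as the basket's
- basket4_hook (a point): middle of the underside of that basket's hook: 36 to the -x side of and 62 above the origin. Clear gap 13 between strap (x = -29) and tip (x = -42), 16 wide; the tip goes 6 straight down, then flares outward at 45 degrees to x = -57, 43 above the underside. Hung up, cup and strap are inside the tank, the tip outside, this underside on the rim; it leans some 0.1 rad, cup against the wall
- reagent_bottle: bystander: amber bottle, 60 diameter, 115 high; origin: centre of its underside
- flask: bystander: conical glass flask, 76 diameter, 103 high; origin: centre of its underside
- beaker: bystander: glass beaker, 68 diameter, 85 high; origin: centre of its underside
- sample_jar: bystander: white jar, 56 diameter, 70 high; origin: centre of its underside
- brush: bystander: small brush about 160 long lying along its x axis; origin under its middle
Mind the look-alikes: they are no part of the job. What is shaped like the basket3 but purple is not meant.

How it is judged:
By the outcome, as a careful person would: the job done as asked, in the order asked, and still so for the second after the job is handed in, with the robot touching nothing.
Of basket1, basket2, basket3, basket4, lid only 3 to 5 are there at a start; the rules pass over those that are not, and their reading is None.
At some moment in a run one of basket1, basket2, basket3, basket4 may be knocked a few centimetres aside while the robot is not near it.
It also fails if it takes over 210 s, if anything falls off the work surface, if the arm or the gripper's body presses on something with over 40 N, if the wrist force passes 120 N, or if a joint passes its speed limit or range.

ROBOT

A 6-joint arm with a two-finger parallel gripper is mounted at the origin on the work surface. World frame = base frame: x ahead of the robot, y to its left, z up, the work surface at z = 0. Lengths are in m, angles in rad, forces in N, time in s.
With the tool pointing down it reaches from about 0.425 to 0.95 m from the base axis. Payload 3.5 kg.
Tool frame: the origin (TCP) lies on the centre line of the jaws, within the pads' length; the fingertips stand 14 mm ahead of it and the grasp point (between the pads) lies 5 mm behind it (ctrl.finger_overhang is the distance from the TCP to the fingertips, in m); z points along the fingers, y is the line along which they close (so a half turn about z gives the same grasp; the last joint's range is limited). The gripper opens to 85 mm and grips with 20 to 120 N. Pads are 22 mm wide; open, the fingers measure 114 mm over their backs; the gripper's body (76 mm by 85 mm) begins 54 mm behind the grasp point. The pads swing forward as they close: fully open they stand 13 mm farther back than shut.
Start: joints at [-1.34, 0.286, 1.577, -0, 1.279, -0.15], TCP at [0.251, -0.627, 0.245] pointing down, gripper open.
Joint ranges: [-2.77, 2.77], [-0.9, 2.22], [0.21, 2.48], [-1.53, 4.67], [0.24, 2.81], [-2.84, 2.84]. Speed limits (rad/s): [2.79, 2.79, 3.14, 3.14, 3.14, 3.14].

INTERFACE

Orientations are given as a unit quaternion [x, y, z, w].
In Python, from plant import ctrl gives the robot as it stands.
- The arm moves only by the tool send_rows, never from a script. Its argument "moves" is text: rows parted by semicolons, each of 7 numbers parted by spaces: the turn, a rotation vector about the tool's x, y, z in units of 360 degrees (1.0 is 360 degrees), then the shift along the tool's x, y, z in units of 20 cm (1.0 is 20 cm), then the gripper's target within -1 to 1 (fully open at 1, half-way at 0, shut at -1). A call has 1 to 12 rows; each row is the pose to reach, as a shift and turn from the pose commanded when the call began, along the tool's axes at that moment, turning the shorter way round; what a row does not reach only later rows make up. A row lasts 1/8 s, in which the tool goes at most 62.5 mm and 10.7 degrees, less where a joint would pass 70% of its speed; a pose out of reach is approached as far as the arm can. A call with a number of a shift or a turn outside -1 to 1 is refused whole. A call with a gripper value outside its range is refused whole. The fingers move at their own pace and stop on an object; "newtons" is the grip in N (left out, the last holds). Time passes only in rows, so rows that repeat a pose let the fingers close. It gives the time, the measured TCP pose, the force, the opening and the grip force at its end, in the units of the state.
- ctrl.get_state(): the state, without advancing time (a new reading comes with each control period).
- ctrl.read_camera(name): name is "side" or "top"; returns a dict with "image" (480x640x3 uint8, red, green, blue), "fovy" (degrees; the focal length in pixels is half the picture's height over the tangent of half this angle, whatever the lens; pixels are square), "cx", "cy" (the principal point, pixels), "extrinsics" (4x4, takes a point from camera to world coordinates). Camera axes: x right, y up, looking along -z (the intrinsics and any distortion apply to the point x, -y, -z); pixel columns grow to the right and rows downward; lengths in m; the calibration is good to about 2 mm. A picture is of the moment at which its call begins. There is no depth.
- ctrl.sign_off(): hands the job in; it is judged then, once.
The state is a dict: "time": time; "qpos": joint angles; "dq": joint speeds; "joint_efforts": joint torques, N m; "eef_pos": TCP position; "tcp_rot": TCP orientation; "contact_force": force on the tool from outside, world axes, zero at the start; "wrist_torque": the same for the moment, N m; "opening": opening from 0.0 (shut) to 1.0 (fully open); "finger_force": force on a finger pad.
Only numpy, scipy, OpenCV 4.12 (cv2) and the standard library are available. Lean on these libraries where they do the work, as an engineer would, in place of code of your own. Each camera call takes 0.05 s, during which the arm holds its last target. There are 200 camera calls.

## Working session

There is one attempt and no reset: what is moved stays moved. The work goes in short steps, Python scripts to look and compute and a tool call to move; the robot and the scene stay as the last step left them, time stands still between calls to the robot, and variables do not carry over. Pictures are saved under pics/ and viewed, at most 14 in all, crops included, and the job is handed in when it is done.

Besides the shell and the picture viewer there is one more tool, called after "Request:" as a command line: name --argument value ..., lists and objects as JSON in quotes. send_rows: Moves the arm, as the interface text tells. Its arguments: {"type":"object","properties":{"moves":{"type":"string"},"newtons":{"type":"number"}},"required":["moves"]}

```bash
ls; mkdir -p pics; cat > look.py <<'E'
import sys,cv2,numpy as np
from plant import ctrl
for n in ("side","top"):
    c=ctrl.read_camera(n); cv2.imwrite(f"pics/{sys.argv[1]}_{n}.png",c["image"][:,:,::-1])
    np.save(f"pics/{n}_E.npy",c["extrinsics"]); 
    print(n,c["fovy"],c["cx"],c["cy"],[k for k in c],np.round(c["extrinsics"],4).tolist())
print(ctrl.get_state())
E
python3 look.py a
```

```text
pics
side 47.807505261627256 328.7081413187501 245.0209102219095 ['image', 'fovy', 'cx', 'cy', 'extrinsics'] [[-0.7669, 0.3799, -0.5173, -0.0674], [-0.6417, -0.4428, 0.6261, 0.6459], [0.0088, 0.8121, 0.5834, 0.8001], [0.0, 0.0, 0.0, 1.0]]
top 54.91776254738536 323.9132480959662 241.19734382968915 ['image', 'fovy', 'cx', 'cy', 'extrinsics'] [[-0.0122, 0.9974, -0.0709, 0.4655], [-0.9998, -0.0131, -0.0122, -0.1006], [-0.0131, 0.0707, 0.9974, 1.204], [0.0, 0.0, 0.0, 1.0]]
{'time': 0.1, 'qpos': array([-1.34000486e+00,  2.87121114e-01,  1.57805524e+00, -6.34851381e-06,
        1.27862162e+00, -1.49980123e-01]), 'dq': array([-8.21986921e-05, -1.89004356e-03, -4.46824963e-03,  3.47525134e-04,
       -2.57563717e-05, -2.03038677e-04]), 'joint_efforts': array([ 7.18508636e-04, -4.07294226e+01, -2.93698418e+01, -1.41712458e-04,
        3.39477883e-03,  8.41062729e-06]), 'eef_pos': array([ 0.25075953, -0.62606967,  0.24404277]), 'tcp_rot': array([ 9.81930531e-01,  1.89238519e-01, -4.75780298e-05, -1.10164204e-03]), 'contact_force': array([ 0.55792789, -0.23270251,  0.14157228]), 'wrist_torque': array([ 0.02412448, -0.01369038,  0.01241117]), 'finger_force': 0.0, 'opening': 1.0009533190796298}
```

View pics/a_side.png

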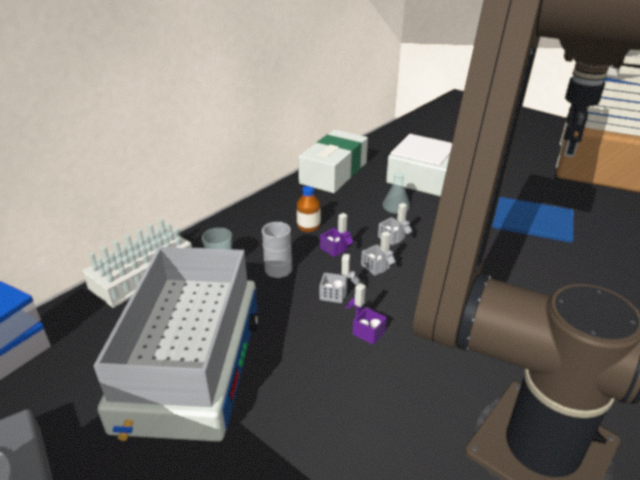

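View pics/a_top.png

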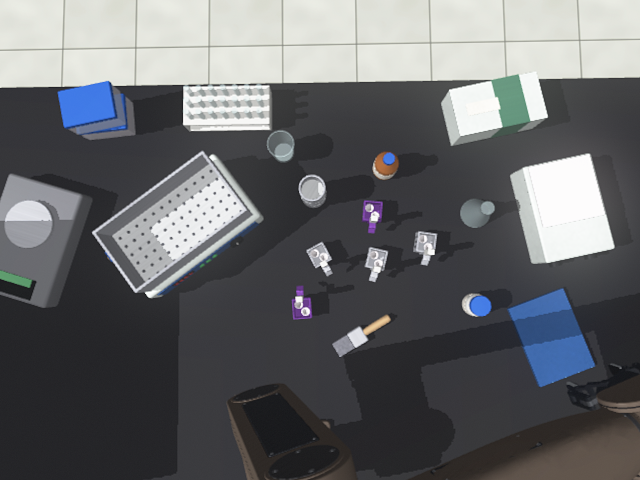

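```bash
cat > geo.py <<'E'
import numpy as np,cv2
K={"side":(47.807505261627256,328.708,245.021),"top":(54.91776254738536,323.913,241.197)}
E={n:np.load(f"pics/{n}_E.npy") for n in K}
def ray(n,u,v):
    f,cx,cy=K[n];f=240/np.tan(np.radians(f/2))
    d=E[n][:3,:3]@np.array([(u-cx)/f,-(v-cy)/f,-1]);return E[n][:3,3],d
def plane(n,u,v,z):
    o,d=ray(n,u,v);return o+d*(z-o[2])/d[2]
def proj(n,p):
    f,cx,cy=K[n];f=240/np.tan(np.radians(f/2))
    c=E[n][:3,:3].T@(np.asarray(p,float)-E[n][:3,3]);return np.array([cx+f*c[0]/-c[2],cy-f*c[1]/-c[2]])
def two(a,b):
    o1,d1=ray("top",*a);o2,d2=ray("side",*b)
    A=np.c_[d1,-d2];s=np.linalg.lstsq(A,o2-o1,rcond=None)[0]
    p,q=o1+d1*s[0],o2+d2*s[1];return (p+q)/2,np.linalg.norm(p-q)
def crop(name,src,x,y,w=200,h=150,k=4):
    im=cv2.imread(src)[y:y+h,x:x+w];cv2.imwrite(name,cv2.resize(im,None,fx=k,fy=k,interpolation=cv2.INTER_CUBIC))
E
python3 -c "
from geo import *
crop('pics/c1.png','pics/a_top.png',280,165)
crop('pics/c2.png','pics/a_side.png',245,190)
crop('pics/c3.png','pics/a_top.png',85,145)"
```

```text
(no output)
```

View pics/c1.png

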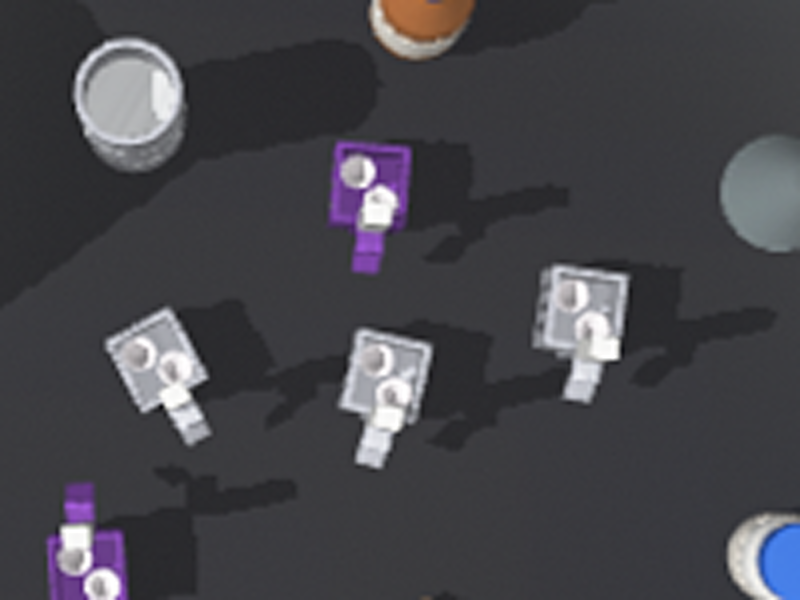

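View pics/c2.png

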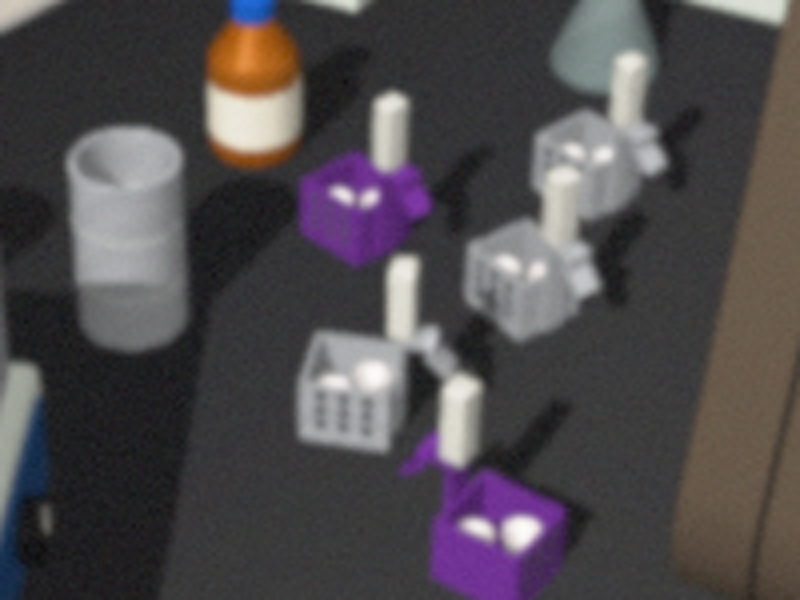

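View pics/c3.png

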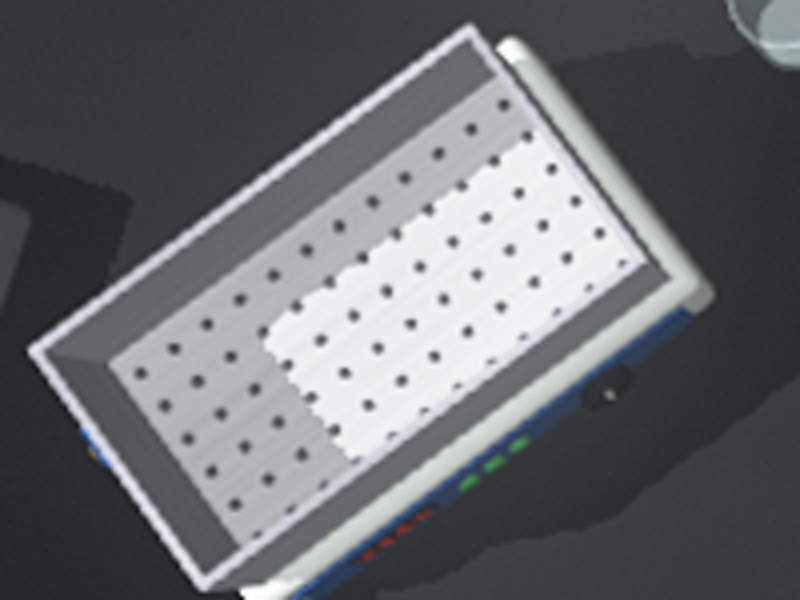

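```bash
cat > m1.py <<'E'
from geo import *
np.set_printoptions(precision=4,suppress=True)
T=lambda a,z:plane("top",280+a[0]/4,165+a[1]/4,z)
B={"L":[(105,345),(168,308),(207,378),(145,412)],"M":[(357,328),(432,342),(412,422),(342,408)],"R":[(552,265),(630,272),(617,358),(537,348)]}
G={"L":((178,397),(405,262)),"M":((388,414),(563,176)),"R":((600,342),(630,58))}
for k in B:
    P=np.array([T(c,.04) for c in B[k]]);c=P.mean(0)
    ex=(P[0]+P[1]-P[2]-P[3])/2;ey=(P[0]+P[3]-P[1]-P[2])/2
    yw=np.arctan2(ex[1],ex[0]);yw2=np.arctan2(-ey[0],ey[1])
    g,e=two((280+G[k][0][0]/4,165+G[k][0][1]/4),(245+G[k][1][0]/4,190+G[k][1][1]/4))
    d=c[:2]-g[:2]
    print(k,c,np.hypot(*ex[:2]),np.hypot(*ey[:2]),"yaw",yw,yw2,"grip2view",g,e,np.hypot(*d),np.arctan2(d[1],d[0]), "pred grip",c[:2]-.027*np.array([np.cos(yw),np.sin(yw)]))
print("col",T((129,91),.114), plane("side",245+126/4,190+156/4,.114), two((280+129/4,165+91/4),(245+126/4,190+156/4)))
Q=np.array([plane("top",85+a/4,145+b/4,.165) for a,b in[(32,350),(470,27),(672,280),(203,590)]])
print(Q,Q.mean(0))
e=Q[1]-Q[0];f=Q[2]-Q[3];g=Q[0]-Q[3];h=Q[1]-Q[2]
for v in(e,f,g,h):print(np.hypot(*v[:2]),np.degrees(np.arctan2(v[1],v[0])))
E
python3 m1.py
```

```text
L [ 0.5131 -0.0737  0.04  ] 0.04989355782261988 0.04530186900994946 yaw 0.5112317986708018 0.5042808579552152 grip2view [ 0.4891 -0.0875  0.1125] 0.0014448675508465958 0.027691720570876325 0.5239004085769426 pred grip [ 0.4895 -0.0869]
M [ 0.5023 -0.218   0.04  ] 0.05158499861204039 0.0463226153906427 yaw -0.23491983778339615 -0.20385720613788494 grip2view [ 0.4763 -0.2124  0.1085] 0.0017634301275596864 0.026572996864432773 -0.2099543788299812 pred grip [ 0.476  -0.2117]
R [ 0.5411 -0.3434  0.04  ] 0.054185095926249774 0.04981790308373076 yaw -0.19073643901637272 -0.12088957977281503 grip2view [ 0.5163 -0.3384  0.112 ] 0.003648917901273778 0.02534503886836701 -0.2022672401877065 pred grip [ 0.5146 -0.3383]
col [ 0.6712 -0.061   0.114 ] [ 0.6705 -0.0612  0.114 ] (array([ 0.6709, -0.0612,  0.1139]), np.float64(0.00067120582185023))
[[0.566  0.4368 0.165 ]
 [0.7488 0.1882 0.165 ]
 [0.601  0.0723 0.165 ]
 [0.4292 0.3368 0.165 ]] [0.5863 0.2586 0.165 ]
0.3085197789733477 -53.68327037680921
0.3154589156188303 -56.99145476843236
0.16948521438319278 36.15288701353418
0.18778221098758247 38.12601315228981
```

```bash
sed -i 's/(672,280)/(648,263)/' m1.py; python3 m1.py | tail -8; python3 -c "
from geo import *
crop('pics/c4.png','pics/a_side.png',85,240,200,200,3)"
```

```text
[[0.566  0.4368 0.165 ]
 [0.7488 0.1882 0.165 ]
 [0.6109 0.0859 0.165 ]
 [0.4292 0.3368 0.165 ]] [0.5887 0.262  0.165 ]
0.3085197789733477 -53.68327037680921
0.3098154889003529 -54.07984452671706
0.16948521438319278 36.15288701353418
0.17163078127898798 36.58500791219173
```

View pics/c4.png

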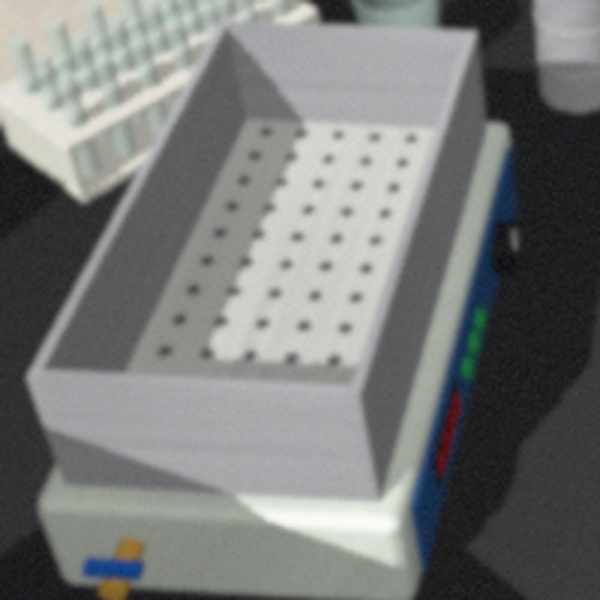

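```bash
cat > plan.py <<'E'
# plan.py x,y,z,phi ... : rows' turn (about tool z) and shift for each world waypoint
import sys,numpy as np
from scipy.spatial.transform import Rotation as R
from plant import ctrl
s=ctrl.get_state();q=R.from_quat(s["tcp_rot"]);p=s["eef_pos"]
M=q.as_matrix();phi=np.arctan2(M[1,0],M[0,0])
print("t %.1f p %s phi %.3f open %.2f ff %.1f F %s tilt %s q %s"%(s["time"],np.round(p,4),phi,s["opening"],s["finger_force"],np.round(s["contact_force"],1),np.round(M[:,2],3),np.round(s["qpos"],2)))
for a in sys.argv[1:]:
    v=[float(t) for t in a.split(",")]
    T=R.from_matrix([[np.cos(v[3]),np.sin(v[3]),0],[np.sin(v[3]),-np.cos(v[3]),0],[0,0,-1]])
    print(a,"->",np.round((q.inv()*T).as_rotvec()/(2*np.pi),4),np.round(q.inv().apply(np.array(v[:3])-p)/.2,4))
E
python3 plan.py .39,-.48,.245,1.37 .5155,-.3383,.2,1.37 .5155,-.3383,.087,1.37
python3 - <<'E'
from geo import *
print([plane("side",85+a/3,240+b/3,.165).round(4) for a,b in [(28,375),(228,27),(478,32),(358,395)]])
E
```

```text
t 0.1 p [ 0.2508 -0.6261  0.244 ] phi 0.381 open 1.00 ff 0.0 F [ 0.6 -0.2  0.1] tilt [-0.001  0.002 -1.   ] q [-1.34  0.29  1.58 -0.    1.28 -0.15]
.39,-.48,.245,1.37 -> [-0.0003 -0.0002 -0.1574] [ 0.9178 -0.4193 -0.0036]
.5155,-.3383,.2,1.37 -> [-0.0003 -0.0002 -0.1574] [ 1.7636 -0.8434  0.2226]
.5155,-.3383,.087,1.37 -> [-0.0003 -0.0002 -0.1574] [ 1.7634 -0.8421  0.7876]
[array([0.566 , 0.4387, 0.165 ]), array([0.7393, 0.191 , 0.165 ]), array([0.6101, 0.0876, 0.165 ]), array([0.4279, 0.3386, 0.165 ])]
```

Request:
send_rows --moves "0 0 -0.157 0.92 -0.42 0 0;0 0 -0.157 0.92 -0.42 0 0;0 0 -0.157 0.92 -0.42 0 0;0 0 -0.157 0.92 -0.42 0 0;0 0 -0.157 0.92 -0.42 0 0;0 0 -0.157 0.92 -0.42 0 0;0 0 -0.157 0.92 -0.42 0 0" --newtons 60

```text
time: 0.98
eef_pos: [0.3904, -0.4799, 0.2447]
tcp_rot: [0.775, 0.631, 0.0, -0.001]
contact_force: [-0.3, -1.7, -0.5]
opening: 0.501
finger_force: 0.0
```

```bash
python3 plan.py .5155,-.3383,.2,1.37 .5155,-.3383,.087,1.37
```

```text
t 1.0 p [ 0.3904 -0.4799  0.2447] phi 1.367 open 0.50 ff 0.0 F [-0.3 -1.7 -0.5] tilt [-0.001  0.001 -1.   ] q [-1.05  0.17  1.72 -0.    1.26 -0.85]
.5155,-.3383,.2,1.37 -> [-0.0001 -0.0001 -0.0005] [0.8198 0.4692 0.2239]
.5155,-.3383,.087,1.37 -> [-0.0001 -0.0001 -0.0005] [0.8194 0.4696 0.7889]
```

Request:
send_rows --moves "0 0 0 0.82 0.47 0.22 0;0 0 0 0.82 0.47 0.22 0;0 0 0 0.82 0.47 0.22 0;0 0 0 0.82 0.47 0.22 0;0 0 0 0.82 0.47 0.5 0;0 0 0 0.82 0.47 0.78 0;0 0 0 0.82 0.47 0.78 0;0 0 0 0.82 0.47 0.78 -1;0 0 0 0.82 0.47 0.78 -1;0 0 0 0.82 0.47 0.78 -1;0 0 0 0.82 0.47 0.78 -1;0 0 0 0.82 0.47 0.78 -1"

```text
time: 2.48
eef_pos: [0.5169, -0.3402, 0.0924]
tcp_rot: [0.775, 0.632, 0.0, 0.003]
contact_force: [-2.3, -1.6, 6.9]
opening: 0.156
finger_force: 62.3
```

```bash
python3 look.py b >/dev/null; python3 -c "
from geo import *
crop('pics/c5.png','pics/b_side.png',310,170)"; python3 plan.py .515,-.338,.287,1.37 .50,-.16,.287,1.7
```

```text
t 2.6 p [ 0.5169 -0.3402  0.0924] phi 1.367 open 0.15 ff 62.3 F [-2.9 -1.   6.5] tilt [ 0.003 -0.004 -1.   ] q [-0.75  0.33  1.83 -0.    0.98 -0.54]
.515,-.338,.287,1.37 -> [ 0.0006  0.0005 -0.0004] [ 0.0059 -0.0077 -0.9729]
.50,-.16,.287,1.7 -> [ 0.0005  0.0006 -0.053 ] [ 0.8623 -0.261  -0.9765]
```

View pics/c5.png

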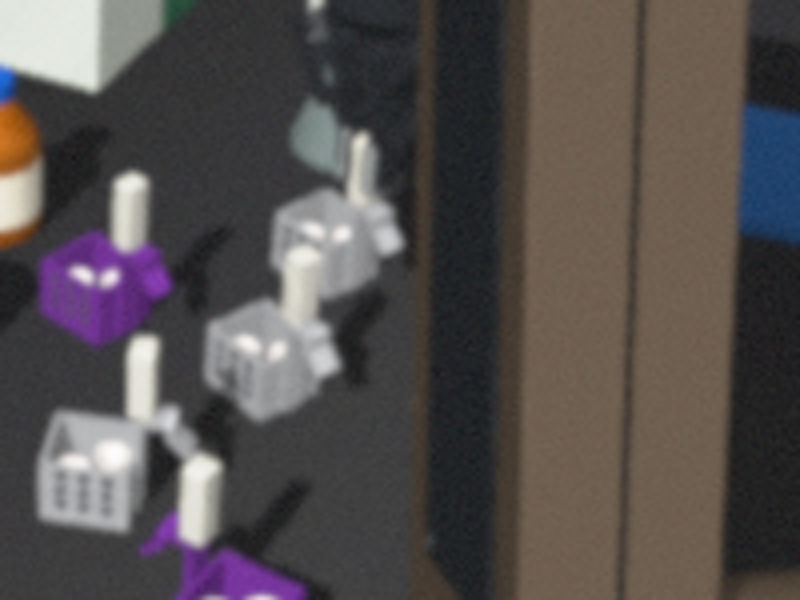

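Request:
send_rows --moves "0 0 0 0 0 -0.3 -1;0 0 0 0 0 -0.6 -1;0 0 0 0 0 -0.9 -1;0 0 0 0.2 -0.1 -0.98 -1;0 0 -0.02 0.45 -0.15 -0.98 -1;0 0 -0.04 0.7 -0.2 -0.98 -1;0 0 -0.053 0.98 -0.2 -0.98 -1;0 0 -0.053 0.98 -0.2 -0.98 -1"

```text
time: 3.58
eef_pos: [0.516, -0.135, 0.2852]
tcp_rot: [0.658, 0.753, 0.0, -0.0]
contact_force: [-0.3, 0.1, -1.1]
opening: 0.154
finger_force: 61.0
```

```bash
python3 plan.py .49,.0,.292,2.0 .4612,.3120,.292,2.199
```

```text
t 3.6 p [ 0.516  -0.135   0.2852] phi 1.706 open 0.15 ff 61.0 F [-0.3  0.1 -1.1] tilt [-0.     0.001 -1.   ] q [-0.45 -0.06  1.88  0.    1.32 -0.58]
.49,.0,.292,2.0 -> [ 0.     -0.0002 -0.0468] [ 0.6863 -0.0382 -0.0334]
.4612,.3120,.292,2.199 -> [ 0.     -0.0002 -0.0785] [ 2.2515  0.0289 -0.0315]
```

Request:
send_rows --moves "0 0 -0.02 0.25 0 -0.03 -1;0 0 -0.04 0.5 0 -0.03 -1;0 0 -0.06 0.75 0 -0.03 -1;0 0 -0.0785 1 0 -0.03 -1;0 0 -0.0785 1 0 -0.03 -1"

```text
time: 4.2
eef_pos: [0.4896, 0.0617, 0.2912]
tcp_rot: [0.455, 0.891, 0.0, -0.0]
contact_force: [0.9, 0.0, -2.7]
opening: 0.156
finger_force: 61.0
```

```bash
python3 plan.py .4612,.3120,.292,2.199
```

```text
t 4.2 p [0.4896 0.0617 0.2912] phi 2.197 open 0.16 ff 61.0 F [ 0.9  0.  -2.7] tilt [-0.  0. -1.] q [-0.08 -0.16  1.96  0.    1.34 -0.71]
.4612,.3120,.292,2.199 -> [-0.     -0.0001 -0.0003] [ 1.0974  0.6187 -0.0037]
```

Request:
send_rows --moves "0 0 0 0.25 0.1 0 -1;0 0 0 0.5 0.25 0 -1;0 0 0 0.75 0.4 0 -1;0 0 0 1 0.6 0 -1;0 0 0 1 0.62 0 -1;0 0 0 1 0.62 0 -1;0 0 0 1 0.62 0 -1"

```text
time: 5.08
eef_pos: [0.4749, 0.2927, 0.2911]
tcp_rot: [0.458, 0.889, -0.0, 0.0]
contact_force: [-0.1, 0.5, -2.0]
opening: 0.155
finger_force: 61.1
```

```bash
python3 look.py d >/dev/null; python3 -c "
from geo import *
a=cv2.imread('pics/d_side.png')[215:415,75:275];b=cv2.imread('pics/d_top.png')[130:330,80:280]
cv2.imwrite('pics/c6.png',cv2.resize(np.hstack([a,b]),(800,400),interpolation=cv2.INTER_CUBIC))"; python3 plan.py .4612,.3120,.292,2.199  .4612,.3120,.252,2.199
```

```text
t 5.2 p [0.4748 0.293  0.2913] phi 2.191 open 0.15 ff 61.1 F [-0.7 -0.7 -1.7] tilt [-0. -0. -1.] q [ 0.37 -0.01  1.82 -0.    1.33 -0.25]
.4612,.3120,.292,2.199 -> [-0.      0.     -0.0013] [ 1.171e-01 -1.000e-04 -3.400e-03]
.4612,.3120,.252,2.199 -> [-0.      0.     -0.0013] [ 1.172e-01 -1.000e-04  1.966e-01]
```

View pics/c6.png

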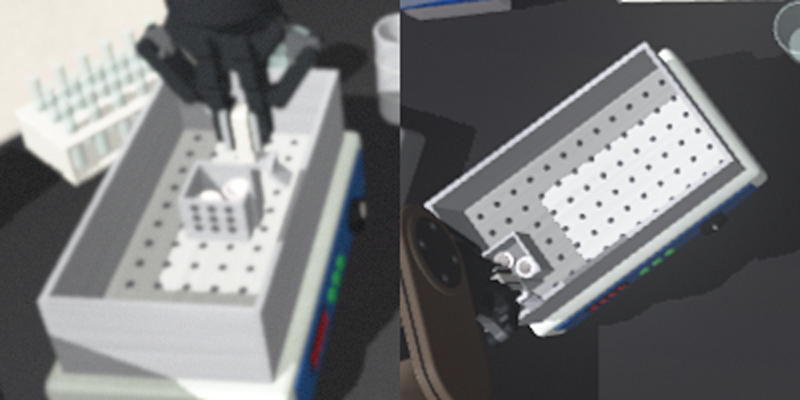

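Request:
send_rows --moves "0 0 0 0.117 0 0 -1;0 0 0 0.117 0 0.1 -1;0 0 0 0.117 0 0.2 -1;0 0 0 0.117 0 0.3 -1;0 0 0 0.117 0 0.36 -1;0 0 0 0.117 0 0.4 -1;0 0 0 0.117 0 0.44 -1;0 0 0 0.117 0 0.44 -1"

```text
time: 6.18
eef_pos: [0.4606, 0.3134, 0.2029]
tcp_rot: [0.456, 0.89, -0.0, -0.0]
contact_force: [0.1, -0.4, -2.0]
opening: 0.15
finger_force: 61.0
```

```bash
python3 look.py e >/dev/null; python3 -c "
from geo import *
a=cv2.imread('pics/e_side.png')[255:405,75:275]
cv2.imwrite('pics/c7.png',cv2.resize(a,(800,600),interpolation=cv2.INTER_CUBIC))"; python3 plan.py .4612,.3120,.195,2.199
```

```text
t 6.3 p [0.461  0.3137 0.2038] phi 2.194 open 0.15 ff 61.0 F [ 0.2  0.1 -1.7] tilt [ 0.001  0.    -1.   ] q [ 0.42  0.07  1.91 -0.    1.17 -0.21]
.4612,.3120,.195,2.199 -> [ 0.0002  0.     -0.0009] [-0.0074 -0.0043  0.0442]
```

View pics/c7.png

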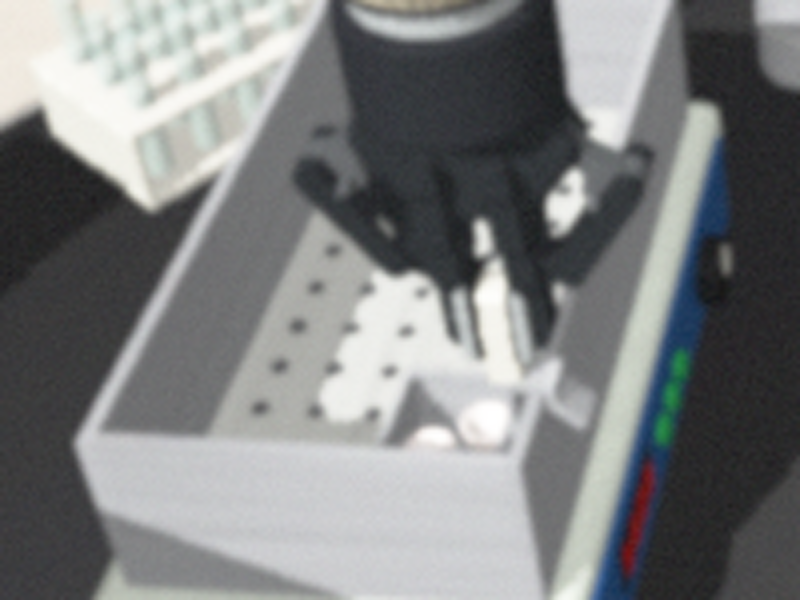

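Request:
send_rows --moves "0 0 0 0 0 0.02 -1;0 0 0 0 0 0.04 -1;0 0 0 0 0 0.05 -1;0 0 0 0 0 0.05 -1"

```text
time: 6.78
eef_pos: [0.461, 0.3137, 0.1952]
tcp_rot: [0.456, 0.89, 0.0, 0.0]
contact_force: [-2.5, -0.8, 5.0]
opening: 0.155
finger_force: 62.1
```

Request:
send_rows --moves "0 0 0 0 0 0 -0.5;0 0 0 0 0 0 -0.2;0 0 0 0 0 0 0;0 0 0 0 0 0 0;0 0 0 0 0 -0.2 0;0 0 0 0 0 -0.4 0;0 0 0 -0.25 0 -0.5 0;0 0 0 -0.5 0 -0.5 0;0 0 0 -0.75 0 -0.5 0;0 0 0 -1 0 -0.5 0;0 0 0 -1 0 -0.5 0"

```text
time: 8.15
eef_pos: [0.5788, 0.1483, 0.2929]
tcp_rot: [0.459, 0.889, -0.0, -0.0]
contact_force: [0.5, 0.8, 0.1]
opening: 0.499
finger_force: 0.0
```

```bash
python3 look.py f >/dev/null; python3 -c "
from geo import *
a=cv2.imread('pics/f_side.png')[240:440,75:275];b=cv2.imread('pics/f_top.png')[190:340,260:460]
cv2.imwrite('pics/c8.png',np.hstack([cv2.resize(a,(400,400),interpolation=cv2.INTER_CUBIC),cv2.resize(b,(533,400),interpolation=cv2.INTER_CUBIC)[:,:400]]))"; python3 plan.py .476,-.212,.26,1.36
```

```text
t 8.2 p [0.5773 0.1509 0.293 ] phi 2.192 open 0.50 ff 0.0 F [-0.4  0.2  0.7] tilt [-0.001  0.    -1.   ] q [ 0.09  0.08  1.72  0.    1.34 -0.54]
.476,-.212,.26,1.36 -> [-1.000e-04 -1.000e-04  1.325e-01] [-1.1801 -1.4684  0.1644]
```

View pics/c8.png

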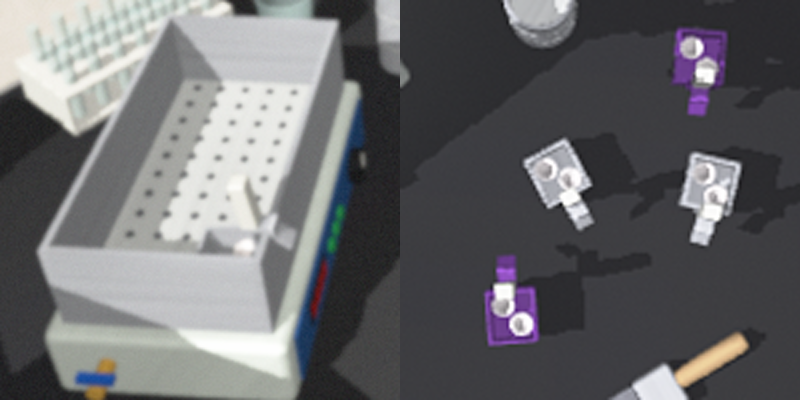

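```bash
cat > diff.py <<'E'
import sys,cv2,numpy as np
a=cv2.imread("pics/a_top.png",0).astype(int);b=cv2.imread(f"pics/{sys.argv[1]}_top.png",0).astype(int)
for n,(x,y,X,Y) in {"L":(303,238,336,280),"M":(362,243,392,286),"col":(295,170,330,212)}.items():
    s=[(np.abs(np.roll(b,(i,j),(0,1))[y:Y,x:X]-a[y:Y,x:X]).mean(),-j,-i) for i in range(-12,13) for j in range(-12,13)]
    print(n,min(s))
E
python3 diff.py f; python3 plan.py .4892,-.0872,.26,2.08  .4892,-.0872,.092,2.08
```

```text
L (np.float64(3.45959595959596), 0, 0)
M (np.float64(3.2286821705426356), 0, 0)
col (np.float64(5.228571428571429), 0, 0)
t 8.2 p [0.5773 0.1509 0.293 ] phi 2.192 open 0.50 ff 0.0 F [-0.4  0.2  0.7] tilt [-0.001  0.    -1.   ] q [ 0.09  0.08  1.72  0.    1.34 -0.54]
.4892,-.0872,.26,2.08 -> [-0.0001 -0.0001  0.0179] [-0.7113 -1.0513  0.1646]
.4892,-.0872,.092,2.08 -> [-0.0001 -0.0001  0.0179] [-0.7121 -1.0509  1.0046]
```

Request:
send_rows --moves "0 0 0.018 -0.71 -1 0.2 0;0 0 0.018 -0.71 -1 0.2 0;0 0 0.018 -0.71 -1 0.3 0;0 0 0.018 -0.71 -1 0.4 0;0 0 0.018 -0.71 -1 0.5 0;0 0 0.018 -0.71 -1 0.5 0;0 0 0.018 -0.71 -1 0.5 0"

```text
time: 9.12
eef_pos: [0.4985, -0.0799, 0.1946]
tcp_rot: [0.505, 0.863, 0.0, 0.001]
contact_force: [-0.5, 0.2, 0.7]
opening: 0.495
finger_force: 0.0
```

```bash
python3 plan.py .4892,-.0872,.092,2.08; python3 look.py g>/dev/null; python3 diff.py g
```

```text
t 9.1 p [ 0.4985 -0.0799  0.1946] phi 2.082 open 0.49 ff 0.0 F [-0.5  0.2  0.7] tilt [ 0.002 -0.    -1.   ] q [-0.36 -0.04  2.04  0.    1.15 -0.87]
.4892,-.0872,.092,2.08 -> [0.0002 0.0002 0.0003] [-0.0086 -0.0594  0.513 ]
L (np.float64(43.87950937950938), -10, -1)
M (np.float64(0.7286821705426356), 0, 0)
col (np.float64(0.608843537414966), 0, 0)
```

Request:
send_rows --moves "0 0 0 -0.01 -0.06 0.05 0;0 0 0 -0.01 -0.06 0.25 0;0 0 0 -0.01 -0.06 0.5 0;0 0 0 -0.01 -0.06 0.505 0;0 0 0 -0.01 -0.06 0.505 -1;0 0 0 -0.01 -0.06 0.505 -1;0 0 0 -0.01 -0.06 0.505 -1;0 0 0 -0.01 -0.06 0.505 -1;0 0 0 -0.01 -0.06 0.505 -1"

```text
time: 10.35
eef_pos: [0.4901, -0.0892, 0.0949]
tcp_rot: [0.506, 0.863, 0.0, 0.002]
contact_force: [0.9, 0.7, 6.8]
opening: 0.153
finger_force: 60.2
```

```bash
python3 plan.py .4892,-.0872,.292,2.1 .4995,.2595,.292,2.195
```

```text
t 10.3 p [ 0.4901 -0.0892  0.0949] phi 2.081 open 0.15 ff 60.2 F [0.9 0.7 6.8] tilt [ 0.005 -0.002 -1.   ] q [-0.38  0.08  2.12  0.    0.94 -0.89]
.4892,-.0872,.292,2.1 -> [ 0.0005  0.0006 -0.0031] [ 0.0074  0.0039 -0.9856]
.4995,.2595,.292,2.195 -> [ 0.0005  0.0006 -0.0182] [ 1.4954  0.8947 -0.9884]
```

Request:
send_rows --moves "0 0 0 0 0 -0.3 -1;0 0 0 0 0 -0.6 -1;0 0 0 0 0 -0.9 -1;0 0 0 0.15 0 -0.985 -1;0 0 -0.018 0.4 0.1 -0.985 -1;0 0 -0.018 0.65 0.3 -0.985 -1;0 0 -0.018 0.9 0.5 -0.985 -1;0 0 -0.018 1 0.6 -0.985 -1;0 0 -0.018 1 0.6 -0.985 -1"

```text
time: 11.48
eef_pos: [0.4948, 0.1463, 0.2886]
tcp_rot: [0.455, 0.891, -0.001, -0.001]
contact_force: [-0.3, -0.7, -2.4]
opening: 0.152
finger_force: 59.5
```

```bash
python3 plan.py .4995,.2595,.292,2.195  .4995,.2595,.203,2.195
```

```text
t 11.5 p [0.4948 0.1463 0.2886] phi 2.197 open 0.15 ff 59.5 F [-0.3 -0.7 -2.4] tilt [-0.002 -0.    -1.   ] q [ 0.09 -0.1   1.91 -0.    1.33 -0.54]
.4995,.2595,.292,2.195 -> [-0.0003 -0.0001  0.0004] [ 0.4444  0.3509 -0.0172]
.4995,.2595,.203,2.195 -> [-0.0003 -0.0001  0.0004] [0.4441 0.3516 0.4278]
```

Request:
send_rows --moves "0 0 0 0.15 0.1 -0.02 -1;0 0 0 0.35 0.3 -0.02 -1;0 0 0 0.444 0.351 -0.02 -1;0 0 0 0.444 0.351 -0.02 -1;0 0 0 0.444 0.351 0 -1;0 0 0 0.444 0.351 0.1 -1;0 0 0 0.444 0.351 0.2 -1;0 0 0 0.444 0.351 0.28 -1;0 0 0 0.444 0.351 0.34 -1;0 0 0 0.444 0.351 0.38 -1;0 0 0 0.444 0.351 0.41 -1;0 0 0 0.444 0.351 0.41 -1"

```text
time: 12.98
eef_pos: [0.5006, 0.2577, 0.2071]
tcp_rot: [0.456, 0.89, -0.0, -0.0]
contact_force: [0.5, 0.2, -2.3]
opening: 0.155
finger_force: 59.5
```

```bash
python3 plan.py .4995,.2595,.198,2.195; python3 look.py h>/dev/null; python3 diff.py h;python3 -c "
from geo import *
a=cv2.imread('pics/h_side.png')[255:405,75:275]
cv2.imwrite('pics/c9.png',cv2.resize(a,(800,600),interpolation=cv2.INTER_CUBIC))"
```

```text
t 13.0 p [0.5006 0.2577 0.2071] phi 2.194 open 0.16 ff 59.5 F [ 0.5  0.2 -2.3] tilt [-0. -0. -1.] q [ 0.3   0.08  1.89 -0.    1.18 -0.33]
.4995,.2595,.198,2.195 -> [-0.0001 -0.     -0.0002] [0.0106 0.0007 0.0457]
L (np.float64(49.74891774891775), -12, 11)
M (np.float64(15.321705426356589), 0, 0)
col (np.float64(0.908843537414966), 0, 0)
```

View pics/c9.png

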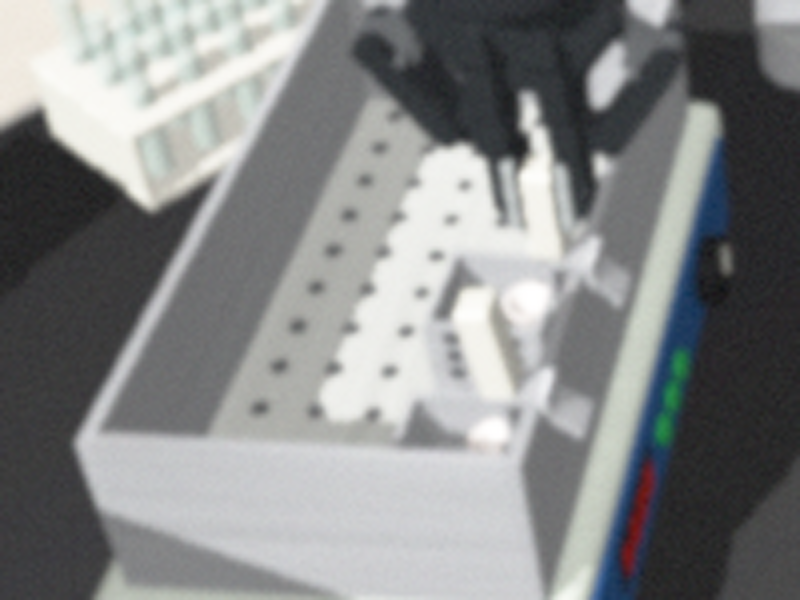

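Request:
send_rows --moves "0 0 0 0 0 0.02 -1;0 0 0 0 0 0.04 -1;0 0 0 0 0 0.055 -1;0 0 0 0 0 0.055 -1;0 0 0 0 0 0.05 -0.5;0 0 0 0 0 0.05 -0.2;0 0 0 0 0 0.05 0;0 0 0 0 0 0.05 0;0 0 0 0 0 -0.2 0;0 0 0 0 0 -0.45 0;0 0 0 -0.2 -0.1 -0.45 0;0 0 0 -0.4 -0.3 -0.45 0"

```text
time: 14.58
eef_pos: [0.4993, 0.1571, 0.2984]
tcp_rot: [0.456, 0.89, 0.001, 0.001]
contact_force: [0.3, -1.4, 0.8]
opening: 0.501
finger_force: 0.0
```

Request:
send_rows --moves "0 0 0 -0.2 -0.2 0 0;0 0 0 -0.4 -0.4 0 0;0 0 0 -0.6 -0.6 0 0;0 0 0 -0.6 -0.6 0 0"

```text
time: 15.08
eef_pos: [0.4707, -0.0129, 0.2974]
tcp_rot: [0.459, 0.888, -0.0, 0.0]
contact_force: [-0.4, -0.1, -0.3]
opening: 0.5
finger_force: 0.0
```

```bash
python3 look.py i>/dev/null; python3 diff.py i;python3 -c "
from geo import *
a=cv2.imread('pics/i_side.png')[180:405,75:375];b=cv2.imread('pics/i_top.png')[190:340,300:500]
cv2.imwrite('pics/c10.png',np.hstack([cv2.resize(a,(400,300),interpolation=cv2.INTER_CUBIC),cv2.resize(b,(400,300),interpolation=cv2.INTER_CUBIC)]))"; python3 plan.py .476,-.212,.2,1.36
```

```text
L (np.float64(47.74891774891775), 10, 1)
M (np.float64(1.3364341085271318), 0, 0)
col (np.float64(1.030612244897959), 0, 0)
t 15.2 p [ 0.4711 -0.0101  0.2973] phi 2.192 open 0.50 ff 0.0 F [ 0.2  0.1 -0.3] tilt [ 0.     0.001 -1.   ] q [-0.24 -0.22  2.    0.    1.36 -0.86]
.476,-.212,.2,1.36 -> [ 1.000e-04 -1.000e-04  1.324e-01] [-0.8355 -0.5677  0.4862]
```

View pics/c10.png

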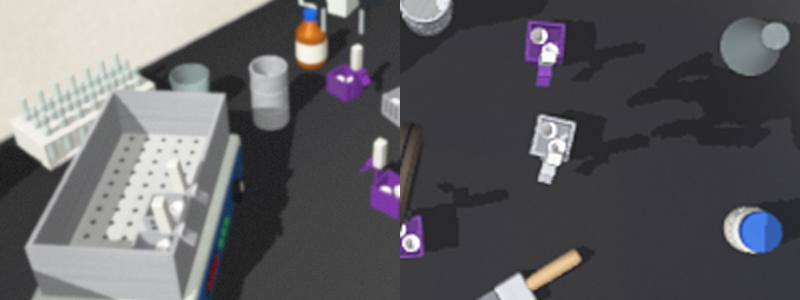

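Request:
send_rows --moves "0 0 0.05 -0.3 -0.2 0.2 0;0 0 0.1 -0.6 -0.4 0.4 0;0 0 0.132 -0.835 -0.568 0.48 0;0 0 0.132 -0.835 -0.568 0.48 0;0 0 0.132 -0.835 -0.568 0.48 0;0 0 0.132 -0.835 -0.568 0.48 0;0 0 0.132 -0.835 -0.568 0.48 0"

```text
time: 16.05
eef_pos: [0.4769, -0.2105, 0.2015]
tcp_rot: [0.775, 0.632, 0.0, 0.0]
contact_force: [0.3, 1.1, -0.4]
opening: 0.503
finger_force: 0.0
```

```bash
python3 plan.py .476,-.212,.092,1.36
```

```text
t 16.1 p [ 0.4769 -0.2105  0.2015] phi 1.367 open 0.50 ff 0.0 F [ 0.3  1.1 -0.4] tilt [ 0.  0. -1.] q [-0.61 -0.01  1.99  0.    1.16 -0.41]
.476,-.212,.092,1.36 -> [ 0.0001 -0.      0.0012] [-0.008  -0.0029  0.5475]
```

Request:
send_rows --moves "0 0 0.001 -0.008 -0.003 0.2 0;0 0 0.001 -0.008 -0.003 0.4 0;0 0 0.001 -0.008 -0.003 0.535 0;0 0 0.001 -0.008 -0.003 0.535 0;0 0 0.001 -0.008 -0.003 0.535 -1;0 0 0.001 -0.008 -0.003 0.535 -1;0 0 0.001 -0.008 -0.003 0.535 -1;0 0 0.001 -0.008 -0.003 0.535 -1;0 0 0.001 -0.008 -0.003 0.535 -1"

```text
time: 17.18
eef_pos: [0.4763, -0.2136, 0.0961]
tcp_rot: [0.778, 0.628, 0.001, 0.001]
contact_force: [-1.4, 1.8, 6.2]
opening: 0.152
finger_force: 61.9
```

```bash
python3 plan.py .476,-.212,.292,1.36 .5376,.2069,.297,2.195
```

```text
t 17.2 p [ 0.4763 -0.2136  0.0961] phi 1.358 open 0.15 ff 61.9 F [-1.4  1.8  6.2] tilt [ 0.002 -0.001 -1.   ] q [-0.62  0.13  2.06  0.    0.95 -0.4 ]
.476,-.212,.292,1.36 -> [ 0.0004  0.0001 -0.0003] [ 7.000e-03 -7.000e-04 -9.794e-01]
.5376,.2069,.297,2.195 -> [ 0.0003  0.0003 -0.1332] [ 2.1192 -0.1423 -1.0061]
```

Request:
send_rows --moves "0 0 0 0 0 -0.3 -1;0 0 0 0 0 -0.6 -1;0 0 0 0 0 -0.9 -1;0 0 0 0.2 0 -1 -1;0 0 -0.03 0.4 0 -1 -1;0 0 -0.06 0.65 0 -1 -1;0 0 -0.09 0.85 0 -1 -1;0 0 -0.12 1 0 -1 -1;0 0 -0.133 1 0 -1 -1;0 0 -0.133 1 0 -1 -1"

```text
time: 18.42
eef_pos: [0.5171, -0.0173, 0.2935]
tcp_rot: [0.457, 0.89, -0.0, -0.001]
contact_force: [1.5, 0.5, -1.4]
opening: 0.152
finger_force: 60.8
```

```bash
python3 plan.py .5376,.2069,.297,2.195
```

```text
t 18.4 p [ 0.5171 -0.0173  0.2935] phi 2.193 open 0.15 ff 60.8 F [ 1.5  0.5 -1.4] tilt [-0.001  0.    -1.   ] q [-0.23 -0.1   1.9  -0.    1.34 -0.85]
.5376,.2069,.297,2.195 -> [-0.0002 -0.0001 -0.0003] [ 0.8511  0.7365 -0.0177]
```

Request:
send_rows --moves "0 0 0 0.2 0.2 -0.02 -1;0 0 0 0.4 0.4 -0.02 -1;0 0 0 0.6 0.6 -0.02 -1;0 0 0 0.8 0.7 -0.02 -1;0 0 0 0.851 0.736 -0.02 -1;0 0 0 0.851 0.736 -0.02 -1;0 0 0 0.851 0.736 0 -1;0 0 0 0.851 0.736 0.1 -1;0 0 0 0.851 0.736 0.2 -1;0 0 0 0.851 0.736 0.3 -1;0 0 0 0.851 0.736 0.37 -1;0 0 0 0.851 0.736 0.42 -1"

```text
time: 19.92
eef_pos: [0.5376, 0.2064, 0.2089]
tcp_rot: [0.456, 0.89, -0.0, -0.001]
contact_force: [0.4, -1.1, -2.3]
opening: 0.152
finger_force: 60.6
```

```bash
python3 plan.py .5376,.2069,.199,2.195
```

```text
t 19.9 p [0.5376 0.2064 0.2089] phi 2.194 open 0.15 ff 60.6 F [ 0.4 -1.1 -2.3] tilt [-0.001 -0.    -1.   ] q [ 0.19  0.1   1.86 -0.    1.18 -0.43]
.5376,.2069,.199,2.195 -> [-0.0002 -0.0001 -0.0002] [0.0019 0.0015 0.0495]
```

Request:
send_rows --moves "0 0 0 0 0 0.02 -1;0 0 0 0 0 0.04 -1;0 0 0 0 0 0.058 -1;0 0 0 0 0 0.058 -1"

```text
time: 20.42
eef_pos: [0.5381, 0.2065, 0.1991]
tcp_rot: [0.456, 0.89, 0.0, 0.0]
contact_force: [-0.2, -0.0, -1.9]
opening: 0.152
finger_force: 60.7
```

Request:
send_rows --moves "0 0 0 0 0 0.01 -1;0 0 0 0 0 0.02 -1;0 0 0 0 0 0.02 -1"

```text
time: 20.8
eef_pos: [0.5384, 0.2066, 0.1989]
tcp_rot: [0.456, 0.89, 0.0, 0.0]
contact_force: [-5.7, -1.1, 11.4]
opening: 0.156
finger_force: 62.8
```

Request:
send_rows --moves "0 0 0 0 0 -0.015 -1;0 0 0 0 0 -0.015 -0.5;0 0 0 0 0 -0.015 -0.2;0 0 0 0 0 -0.015 0;0 0 0 0 0 -0.015 0;0 0 0 0 0 -0.25 0;0 0 0 0 0 -0.5 0;0 0 0 -0.2 0 -0.5 0.5;0 0 0 -0.45 0 -0.5 1;0 0 0 -0.7 0 -0.5 1;0 0 0 -0.9 0 -0.5 1;0 0 0 -0.9 0 -0.5 1"

```text
time: 22.3
eef_pos: [0.6439, 0.0577, 0.294]
tcp_rot: [0.458, 0.889, -0.0, -0.0]
contact_force: [0.6, -0.1, -0.5]
opening: 0.998
finger_force: 0.0
```

```bash
python3 look.py j>/dev/null; python3 diff.py j; python3 plan.py .6709,-.0612,.18,2.195 .6709,-.0612,.094,2.195
cat > tank.py <<'E'
import sys;from geo import *
# grips: white blobs in side view above the rim of the tank
a=cv2.imread(f"pics/{sys.argv[1]}_side.png");w=(a.min(2)>185).astype(np.uint8)
n,l,s,c=cv2.connectedComponentsWithStats(w)
W,u=np.array([.5219,.2140]),np.array([-.5875,.809]);nn=np.array([.809,.5875])
for y in(.115,.05,-.015):
    g=W+u*y+nn*.0085;print(y,"expected grip mid/top",proj("side",[*g,.195]).round(),proj("side",[*g,.215]).round())
print([(s[i].tolist(),c[i].round().tolist()) for i in range(1,n) if 15<s[i,4]<400 and 80<c[i][0]<280 and c[i][1]>230])
E
python3 tank.py j
```

```text
L (np.float64(47.622655122655125), 11, -12)
M (np.float64(53.89457364341085), -3, 12)
col (np.float64(4.275510204081633), 0, 0)
t 22.4 p [0.6427 0.0602 0.2943] phi 2.193 open 1.00 ff 0.0 F [-0.4 -0.1 -0.3] tilt [-0.001  0.001 -1.   ] q [-0.06  0.19  1.6   0.    1.35 -0.69]
.6709,-.0612,.18,2.195 -> [-0.0001 -0.0002 -0.0004] [-0.5761 -0.2388  0.5708]
.6709,-.0612,.094,2.195 -> [-0.0001 -0.0002 -0.0004] [-0.5766 -0.2385  1.0008]
0.115 expected grip mid/top [201. 338.] [200. 328.]
0.05 expected grip mid/top [212. 309.] [210. 300.]
-0.015 expected grip mid/top [221. 284.] [220. 275.]
[([234, 324, 7, 16, 35], [236.0, 331.0]), ([229, 345, 6, 10, 18], [231.0, 350.0]), ([96, 353, 7, 26, 46], [99.0, 367.0])]
```

Request:
send_rows --moves "0 0 0 -0.25 -0.1 0 1;0 0 0 -0.5 -0.2 0.1 1;0 0 0 -0.576 -0.239 0.3 1;0 0 0 -0.576 -0.239 0.55 1;0 0 0 -0.576 -0.239 0.6 1;0 0 0 -0.576 -0.239 0.6 1" --newtons 40

```text
time: 23.15
eef_pos: [0.6712, -0.06, 0.1751]
tcp_rot: [0.456, 0.89, 0.0, -0.0]
contact_force: [0.3, -0.8, -0.2]
opening: 0.996
finger_force: 0.0
```

```bash
python3 plan.py .6709,-.0612,.094,2.195
```

```text
t 23.1 p [ 0.6712 -0.06    0.1751] phi 2.195 open 1.00 ff 0.0 F [ 0.3 -0.8 -0.2] tilt [-0.  0. -1.] q [-0.24  0.34  1.64  0.    1.16 -0.86]
.6709,-.0612,.094,2.195 -> [-0.     -0.0001  0.    ] [-0.0042 -0.0045  0.4055]
```

Request:
send_rows --moves "0 0 0 -0.004 -0.004 0.15 1;0 0 0 -0.004 -0.004 0.3 1;0 0 0 -0.004 -0.004 0.4 1;0 0 0 -0.004 -0.004 0.4 1;0 0 0 -0.004 -0.004 0.4 0.6;0 0 0 -0.004 -0.004 0.4 0.5;0 0 0 -0.004 -0.004 0.4 0;0 0 0 -0.004 -0.004 0.4 0;0 0 0 -0.004 -0.004 0.4 0;0 0 0 -0.004 -0.004 0.4 0"

```text
time: 24.4
eef_pos: [0.6728, -0.0626, 0.0974]
tcp_rot: [0.456, 0.89, 0.001, 0.002]
contact_force: [0.2, 0.8, 6.4]
opening: 0.73
finger_force: 44.4
```

Request:
send_rows --moves "0 0 0 0 0 -0.05 0;0 0 0 0 0 -0.1 0;0 0 0 0 0 -0.2 0;0 0 0 0 0 -0.3 0;0 0 0 0 0 -0.3 0"

```text
time: 25.02
eef_pos: [0.6729, -0.0628, 0.1586]
tcp_rot: [0.456, 0.89, 0.001, 0.003]
contact_force: [-0.4, 0.1, -1.8]
opening: 0.734
finger_force: 44.1
```

```bash
python3 plan.py .51,-.09,.16,2.195 .51,-.09,.031,2.195;  python3 look.py k>/dev/null;python3 -c "
from geo import *
a=cv2.imread('pics/k_side.png')[160:310,200:400]
b=cv2.imread('pics/k_side.png')[230:430,75:275]
cv2.imwrite('pics/c11.png',np.hstack([cv2.resize(a,(400,300),interpolation=cv2.INTER_CUBIC),cv2.resize(b,(300,300),interpolation=cv2.INTER_CUBIC)]))"
```

```text
t 25.0 p [ 0.6729 -0.0628  0.1586] phi 2.194 open 0.73 ff 44.1 F [-0.4  0.1 -1.8] tilt [ 0.006 -0.002 -1.   ] q [-0.24  0.36  1.65 -0.    1.13 -0.87]
.51,-.09,.16,2.195 -> [ 0.0007  0.0008 -0.0002] [ 0.3644 -0.7409 -0.0118]
.51,-.09,.031,2.195 -> [ 0.0007  0.0008 -0.0002] [ 0.3675 -0.7435  0.6332]
```

View pics/c11.png

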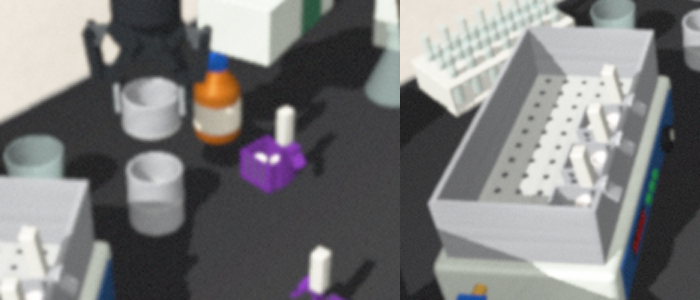

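Request:
send_rows --moves "0 0 0 0.1 -0.25 0 0;0 0 0 0.2 -0.5 0 0;0 0 0 0.267 -0.69 0 0;0 0 0 0.267 -0.69 0 0;0 0 0 0.267 -0.69 0.1 0;0 0 0 0.267 -0.69 0.25 0;0 0 0 0.267 -0.69 0.4 0;0 0 0 0.267 -0.69 0.5 0;0 0 0 0.267 -0.69 0.57 0;0 0 0 0.267 -0.69 0.61 0;0 0 0 0.267 -0.69 0.625 0;0 0 0 0.267 -0.69 0.625 0"

```text
time: 26.62
eef_pos: [0.5283, -0.0996, 0.0302]
tcp_rot: [0.456, 0.89, 0.0, 0.001]
contact_force: [0.1, -0.6, -0.9]
opening: 0.728
finger_force: 44.4
```

Request:
send_rows --moves "0 0 0 0 0 0.01 0;0 0 0 0 0 0.01 0;0 0 0 0 0 0.01 0.4;0 0 0 0 0 0.01 0.7;0 0 0 0 0 0.01 1;0 0 0 0 0 0.01 1;0 0 0 0 0 -0.2 1;0 0 0 0 0 -0.45 1;0 0 0 0 0 -0.7 1;0 0 0 0 0 -0.7 1"

```text
time: 27.88
eef_pos: [0.5308, -0.1006, 0.1752]
tcp_rot: [0.456, 0.89, 0.001, 0.005]
contact_force: [0.2, -0.8, -0.4]
opening: 0.999
finger_force: 0.0
```

```bash
python3 plan.py .6725,-.0625,.15,2.195 .6725,-.0625,.054,2.195
```

```text
t 27.9 p [ 0.5308 -0.1006  0.1752] phi 2.194 open 1.00 ff 0.0 F [ 0.2 -0.8 -0.4] tilt [ 0.01  -0.004 -1.   ] q [-0.38  0.05  1.98 -0.    1.1  -1.  ]
.6725,-.0625,.15,2.195 -> [ 0.0009  0.0014 -0.0002] [-0.2574  0.6856  0.1322]
.6725,-.0625,.054,2.195 -> [ 0.0009  0.0014 -0.0002] [-0.2531  0.6828  0.6121]
```

Request:
send_rows --moves "0.001 0.0014 0 -0.1 0.25 0 1;0.001 0.0014 0 -0.2 0.5 0 1;0.001 0.0014 0 -0.255 0.684 0 1;0.001 0.0014 0 -0.255 0.684 0 1;0.001 0.0014 0 -0.255 0.684 0 1"

```text
time: 28.5
eef_pos: [0.6675, -0.061, 0.1678]
tcp_rot: [0.456, 0.89, -0.001, -0.007]
contact_force: [-0.6, 0.4, 0.2]
opening: 0.998
finger_force: 0.0
```

```bash
python3 plan.py .6725,-.0625,.054,2.195
```

```text
t 28.5 p [ 0.6675 -0.061   0.1678] phi 2.194 open 1.00 ff 0.0 F [-0.6  0.4  0.2] tilt [-0.014  0.004 -1.   ] q [-0.24  0.35  1.64  0.    1.16 -0.87]
.6725,-.0625,.054,2.195 -> [-0.0014 -0.0018 -0.0002] [-0.0273  0.0209  0.5687]
```

Request:
send_rows --moves "-0.001 -0.0014 0 -0.022 0.018 0 1;-0.001 -0.0014 0 -0.022 0.018 0 1;-0.001 -0.0014 0 -0.022 0.018 0 1;-0.001 -0.0014 0 -0.022 0.018 0 1"

```text
time: 29.0
eef_pos: [0.674, -0.0627, 0.1699]
tcp_rot: [0.457, 0.89, 0.0, 0.0]
contact_force: [0.5, -0.9, -0.4]
opening: 1.0
finger_force: 0.0
```

```bash
python3 plan.py .6725,-.0625,.054,2.195
```

```text
t 29.0 p [ 0.674  -0.0627  0.1699] phi 2.193 open 1.00 ff 0.0 F [ 0.5 -0.9 -0.4] tilt [ 0. -0. -1.] q [-0.24  0.36  1.63  0.    1.15 -0.86]
.6725,-.0625,.054,2.195 -> [ 0.      0.     -0.0003] [ 0.0055 -0.0058  0.5796]
```

Request:
send_rows --moves "0 0 0 0.005 -0.005 0.2 1;0 0 0 0.005 -0.005 0.4 1;0 0 0 0.005 -0.005 0.575 1;0 0 0 0.005 -0.005 0.575 1;0 0 0 0.005 -0.005 0.575 0.6;0 0 0 0.005 -0.005 0.575 0.5;0 0 0 0.005 -0.005 0.575 0;0 0 0 0.005 -0.005 0.575 0;0 0 0 0.005 -0.005 0.575 0;0 0 0 0.005 -0.005 0.575 0"

```text
time: 30.25
eef_pos: [0.6744, -0.0628, 0.0576]
tcp_rot: [0.456, 0.89, 0.0, 0.002]
contact_force: [-0.8, -0.9, 6.3]
opening: 0.719
finger_force: 45.0
```

Request:
send_rows --moves "0 0 0 0 0 -0.05 0;0 0 0 0 0 -0.1 0;0 0 0 0 0 -0.2 0;0 0 0 0 0 -0.4 0;0 0 0 0 0 -0.65 0;0 0 0 0 0 -0.9 0;0 0 0 0 0 -0.98 0;0 0 0 0.2 0 -0.98 0;0 0 0 0.4 0.05 -0.98 0;0 0 0 0.65 0.15 -0.98 0;0 0 0 0.8 0.2 -0.98 0;0 0 0 0.8 0.2 -0.98 0"

```text
time: 31.75
eef_pos: [0.6104, 0.0931, 0.2491]
tcp_rot: [0.455, 0.891, -0.001, -0.001]
contact_force: [-0.2, -0.8, -1.3]
opening: 0.722
finger_force: 44.2
```

```bash
python3 plan.py .6485,.1946,.25,2.195  .6485,.1946,.1156,2.195; python3 look.py l >/dev/null
cat > ring.py <<'E'
import sys;from geo import *
# circle centre on the top view near a guess, at rim height z: bright ring mask -> enclosing circle
n,x,y,z=sys.argv[1],*map(float,sys.argv[2:5])
a=cv2.imread(f"pics/{n}_top.png",0);u,v=proj("top",[x,y,z]);r=461.8*.032/(1.204-z)
b=cv2.GaussianBlur(a,(0,0),.7)
best=[]
t=np.linspace(0,2*np.pi,90,endpoint=False)
S=lambda U,V,R:cv2.remap(b.astype(np.float32),(U+R*np.cos(t)).astype(np.float32)[None],(V+R*np.sin(t)).astype(np.float32)[None],cv2.INTER_LINEAR)
for du in np.arange(-5,5.1,.25):
  for dv in np.arange(-5,5.1,.25):
    best.append((S(u+du,v+dv,r-.8).mean()-S(u+du,v+dv,r+1.2).mean(),u+du,v+dv))
s,U,V=max(best);print("score",s,"px",U,V,"->",plane("top",U,V,z).round(4))
E
python3 ring.py a .671 -.061 .114; python3 ring.py l .6735 -.0628 .034; python3 ring.py l .529 -.1 .046
```

```text
t 31.8 p [0.6104 0.0931 0.2491] phi 2.197 open 0.72 ff 44.2 F [-0.2 -0.8 -1.3] tilt [-0.003  0.    -1.   ] q [-0.01  0.16  1.72  0.    1.27 -0.64]
.6485,.1946,.25,2.195 -> [-0.0004 -0.0003  0.0003] [ 0.2996  0.4518 -0.0052]
.6485,.1946,.1156,2.195 -> [-0.0004 -0.0003  0.0003] [0.2983 0.4533 0.6668]
score 90.19673 px 311.5113245503149 187.57799300142352 -> [ 0.6716 -0.0592  0.114 ]
score 97.67232 px 312.6502034802658 193.66400776951485 -> [ 0.671  -0.0589  0.034 ]
score 112.67277 px 328.1624735084888 249.34317503958167 -> [ 0.5272 -0.0968  0.046 ]
```

Request:
send_rows --moves "0 0 0 0.15 0.2 0 0;0 0 0 0.25 0.4 0 0;0 0 0 0.299 0.452 0 0;0 0 0 0.299 0.452 0 0;0 0 0 0.299 0.452 0.15 0;0 0 0 0.299 0.452 0.3 0;0 0 0 0.299 0.452 0.42 0;0 0 0 0.299 0.452 0.52 0;0 0 0 0.299 0.452 0.6 0;0 0 0 0.299 0.452 0.64 0;0 0 0 0.299 0.452 0.655 0;0 0 0 0.299 0.452 0.655 0"

```text
time: 33.35
eef_pos: [0.6509, 0.1924, 0.1203]
tcp_rot: [0.456, 0.89, 0.0, 0.0]
contact_force: [0.1, 0.2, -1.4]
opening: 0.721
finger_force: 44.5
```

```bash
python3 plan.py .6485,.1946,.1146,2.195
```

```text
t 33.4 p [0.6509 0.1924 0.1203] phi 2.194 open 0.72 ff 44.5 F [ 0.1  0.2 -1.4] tilt [ 0.001  0.    -1.   ] q [ 0.14  0.41  1.66 -0.    1.07 -0.48]
.6485,.1946,.1146,2.195 -> [ 0.0001  0.0001 -0.0002] [ 0.016  -0.0033  0.0283]
```

Request:
send_rows --moves "0 0 0 0 0 0.01 0;0 0 0 0 0 0.02 0;0 0 0 0 0 0.03 0;0 0 0 0 0 0.03 0;0 0 0 0 0 0.03 0"

```text
time: 33.98
eef_pos: [0.6507, 0.1924, 0.1146]
tcp_rot: [0.456, 0.89, 0.0, 0.0]
contact_force: [-2.1, 0.4, 4.3]
opening: 0.722
finger_force: 44.9
```

Request:
send_rows --moves "0 0 0 0 0 0 0.6;0 0 0 0 0 0 0.8;0 0 0 0 0 0 0.85;0 0 0 0 0 0 0.85;0 0 0 0 0 -0.15 0.85;0 0 0 0 0 -0.4 0.85;0 0 0 0 0 -0.65 0.85;0 0 0 -0.25 0 -0.8 1;0 0 0 -0.5 -0.1 -0.8 1;0 0 0 -0.75 -0.2 -0.8 1;0 0 0 -1 -0.3 -0.8 1;0 0 0 -1 -0.3 -0.8 1"

```text
time: 35.48
eef_pos: [0.7189, -0.0095, 0.2731]
tcp_rot: [0.459, 0.889, -0.0, 0.0]
contact_force: [-0.5, 0.0, -0.0]
opening: 1.002
finger_force: 0.0
```

```bash
python3 plan.py .5295,-.1,.15,2.195; python3 look.py m >/dev/null;python3 ring.py m .65 .1924 .131;python3 ring.py m .529 -.1 .046
```

```text
t 35.5 p [ 0.7189 -0.0095  0.2731] phi 2.188 open 1.00 ff 0.0 F [-0.5  0.  -0. ] tilt [-0.    -0.001 -1.   ] q [-0.15  0.36  1.43 -0.    1.35 -0.77]
.5295,-.1,.15,2.195 -> [-0.0001  0.0001 -0.0011] [ 0.1794 -1.0339  0.6163]
score 18.133133 px 201.1958429189491 197.1210427224654 -> [0.6495 0.2001 0.131 ]
score 113.20592 px 328.1624735084888 249.34317503958167 -> [ 0.5272 -0.0968  0.046 ]
```

Sieve_up is still where I put it; fetch it.

Request:
send_rows --moves "0 0 -0.001 0.05 -0.25 0 1;0 0 -0.001 0.1 -0.5 0.1 1;0 0 -0.001 0.15 -0.75 0.3 1;0 0 -0.001 0.179 -1 0.5 1;0 0 -0.001 0.179 -1 0.6 1;0 0 -0.001 0.179 -1 0.6 1;0 0 -0.001 0.179 -1 0.6 1"

```text
time: 36.45
eef_pos: [0.5365, -0.0921, 0.1554]
tcp_rot: [0.453, 0.892, 0.0, 0.001]
contact_force: [-0.9, -0.2, -0.1]
opening: 0.997
finger_force: 0.0
```

```bash
python3 plan.py .5295,-.1,.028,2.195
```

```text
t 36.5 p [ 0.5365 -0.0921  0.1554] phi 2.201 open 1.00 ff 0.0 F [-0.9 -0.2 -0.1] tilt [ 0.003 -0.001 -1.   ] q [-0.36  0.09  1.98  0.    1.07 -0.99]
.5295,-.1,.028,2.195 -> [0.0003 0.0004 0.001 ] [-0.0099 -0.0526  0.6368]
```

Request:
send_rows --moves "0 0 0.001 -0.01 -0.05 0 1;0 0 0.001 -0.01 -0.05 0.1 1;0 0 0.001 -0.01 -0.05 0.3 1;0 0 0.001 -0.01 -0.05 0.5 1;0 0 0.001 -0.01 -0.05 0.63 1;0 0 0.001 -0.01 -0.05 0.63 1;0 0 0.001 -0.01 -0.05 0.63 0.6;0 0 0.001 -0.01 -0.05 0.63 0.5;0 0 0.001 -0.01 -0.05 0.63 0;0 0 0.001 -0.01 -0.05 0.63 0;0 0 0.001 -0.01 -0.05 0.63 0;0 0 0.001 -0.01 -0.05 0.63 0"

```text
time: 37.95
eef_pos: [0.5299, -0.101, 0.0301]
tcp_rot: [0.456, 0.89, 0.0, 0.002]
contact_force: [-0.1, 0.3, 6.5]
opening: 0.729
finger_force: 44.0
```

```bash
python3 plan.py .6738,-.0625,.12,2.195
```

```text
t 38.0 p [ 0.5299 -0.101   0.0301] phi 2.194 open 0.73 ff 44.0 F [-0.1  0.3  6.5] tilt [ 0.004 -0.002 -1.   ] q [-0.38  0.27  2.04 -0.    0.83 -1.  ]
.6738,-.0625,.12,2.195 -> [ 0.0003  0.0006 -0.0002] [-0.2651  0.6975 -0.447 ]
```

Request:
send_rows --moves "0 0 0 0 0 -0.15 0;0 0 0 0 0 -0.35 0;0 0 0 0 0 -0.5 0;0 0 0 -0.1 0.25 -0.5 0;0 0 0 -0.2 0.5 -0.5 0;0 0 0 -0.265 0.697 -0.5 0;0 0 0 -0.265 0.697 -0.5 0;0 0 0 -0.265 0.697 -0.5 0;0 0 0 -0.265 0.697 -0.5 0;0 0 0 -0.265 0.697 -0.5 0"

```text
time: 39.2
eef_pos: [0.6716, -0.0624, 0.1279]
tcp_rot: [0.457, 0.89, -0.0, -0.0]
contact_force: [0.2, 0.1, -0.9]
opening: 0.724
finger_force: 44.2
```

```bash
python3 plan.py .6737,-.0628,.067,2.195
```

```text
t 39.2 p [ 0.6716 -0.0624  0.1279] phi 2.193 open 0.72 ff 44.2 F [ 0.2  0.1 -0.9] tilt [-0. -0. -1.] q [-0.24  0.4   1.66 -0.    1.08 -0.86]
.6737,-.0628,.067,2.195 -> [-0.     -0.     -0.0004] [-0.0078  0.0075  0.3045]
```

Request:
send_rows --moves "0 0 0 -0.008 0.007 0 0;0 0 0 -0.008 0.007 0.1 0;0 0 0 -0.008 0.007 0.2 0;0 0 0 -0.008 0.007 0.26 0;0 0 0 -0.008 0.007 0.29 0;0 0 0 -0.008 0.007 0.31 0;0 0 0 -0.008 0.007 0.33 0;0 0 0 -0.008 0.007 0.34 0;0 0 0 -0.008 0.007 0.34 0"

```text
time: 40.33
eef_pos: [0.6743, -0.0626, 0.0598]
tcp_rot: [0.456, 0.89, -0.0, 0.0]
contact_force: [-1.1, -0.1, -0.9]
opening: 0.729
finger_force: 44.2
```

Request:
send_rows --moves "0 0 0 0 0 0.007 0;0 0 0 0 0 0.012 0;0 0 0 0 0 0.014 0;0 0 0 0 0 0.014 0"

```text
time: 40.83
eef_pos: [0.6745, -0.0626, 0.0582]
tcp_rot: [0.456, 0.89, -0.0, -0.0]
contact_force: [-4.2, -0.4, 4.1]
opening: 0.73
finger_force: 44.7
```

Seated at the expected height. Release, back off, and look.

Request:
send_rows --moves "0 0 0 0 0 0 0.6;0 0 0 0 0 0 0.8;0 0 0 0 0 0 1;0 0 0 0 0 0 1;0 0 0 0 0 -0.2 1;0 0 0 0 0 -0.5 1;0 0 0 0 0 -0.8 1;0 0 0 -0.3 -0.3 -0.9 1;0 0 0 -0.6 -0.6 -0.9 1;0 0 0 -0.9 -0.9 -0.9 1;0 0 0 -0.9 -0.9 -0.9 1;0 0 0 -0.9 -0.9 -0.9 1"

```text
time: 42.32
eef_pos: [0.6318, -0.3181, 0.2367]
tcp_rot: [0.459, 0.888, -0.0, 0.0]
contact_force: [-0.5, 0.2, 0.4]
opening: 1.002
finger_force: 0.0
```

```bash
python3 plan.py; python3 look.py n >/dev/null;python3 ring.py n .6735 -.0625 .074;python3 -c "
from geo import *
a=cv2.imread('pics/n_side.png')[180:420,85:325];b=cv2.imread('pics/n_top.png')[130:330,90:330]
cv2.imwrite('pics/c12.png',np.hstack([cv2.resize(a,(400,400),interpolation=cv2.INTER_CUBIC),cv2.resize(b,(400,333),interpolation=cv2.INTER_CUBIC)[:400] if 0 else cv2.copyMakeBorder(cv2.resize(b,(400,333),interpolation=cv2.INTER_CUBIC),0,67,0,0,0)]))"
```

```text
t 42.3 p [ 0.6318 -0.3181  0.2367] phi 2.188 open 1.00 ff 0.0 F [-0.5  0.2  0.4] tilt [ 0.    -0.001 -1.   ] q [-0.61  0.36  1.5  -0.    1.28 -1.23]
score 100.478676 px 311.9759912719275 190.3269654516069 -> [ 0.6723 -0.0588  0.074 ]
```

View pics/c12.png

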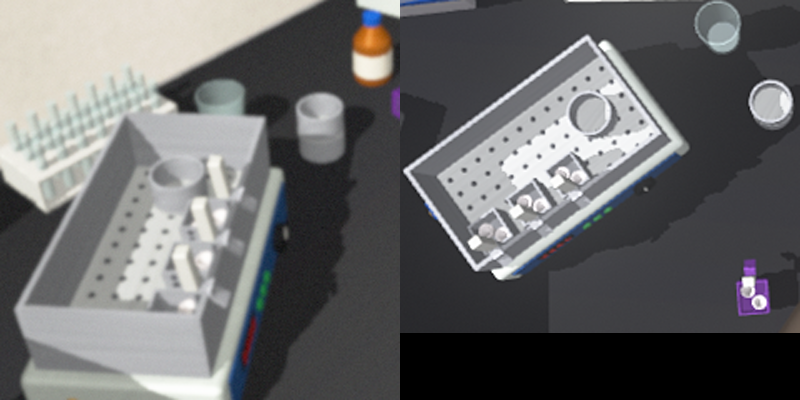

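```bash
python3 -c "
from plant import ctrl
print(ctrl.sign_off())"
```

```text
the job is handed in; nothing more can be done
None
```

The job is handed in: all three steel baskets hang on the tank's front wall, the clogged sieve lies flat and right way up on the tank floor, the upper sieve is seated on its pan (this column had no lid), and the final pictures showed nothing upset.

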